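# Sort freight crates by length and load the flatbed

### The job

Put the freight stock in order: first park the silver flatbed wagon, still empty, squarely inside the white outline on the drawer floor and let go of it, then load exactly two of the long wooden crates (62 mm) flat on its deck. Sort all the other crates by length into the rows of the rack, each lying flat across its row with its length from side to side: the short ones (34 mm) in the narrow yellow row, the medium ones (48 mm) in the blue row, the remaining long one in the wide red row. Do not disturb the locomotive, the coach, the clear cases or the jar.

Things in the scene. Friction and masses are not known exactly. Their poses are not given: they have to be found in the camera images.
- rack: Grey base plate of the sorting rack, 245 x 275 x 4 mm, fixed; origin at the centre of its underside. The three rows lie on it side by side, all parallel to its x axis, 88 mm apart along its y axis, in an order that changes.
- bay: White painted outline on the black drawer floor, flat, the parking bay for the wagon; clear inside 232 x 88 mm; origin at its centre on the floor, x along its length.
- wagon: Silver flatbed wagon, loose, 0.3 kg: flat deck 200 x 56 mm, 10 mm thick, its top 32 mm above the wheels' foot, no rim, on two narrow bogies. Origin at the centre of its foot, x along its length. It does not roll; grip the deck across its 56 mm width.
- row_short: Yellow row of the sorting rack, for the short crates: shallow fixed tray, inside 212 mm long (its x) and 44 mm wide (its y); inner floor 3 mm and rim 8 mm above its origin, which is the centre of its underside (z = 4 mm above the table).
- row_medium: Blue row of the sorting rack, for the medium crates: shallow fixed tray, inside 212 mm long (its x) and 58 mm wide (its y); inner floor 3 mm and rim 8 mm above its origin, which is the centre of its underside (z = 4 mm above the table).
- row_long: Red row of the sorting rack, for the long crates: shallow fixed tray, inside 212 mm long (its x) and 72 mm wide (its y); inner floor 3 mm and rim 8 mm above its origin, which is the centre of its underside (z = 4 mm above the table).
- short1: Loose wooden freight crate, short: 34 mm long (its x) and 26 x 26 mm in section; all crates look alike but for length (34, 48 or 62 mm). Origin at its centre, 13 mm above what it rests on. May be absent.
- short2: Loose wooden freight crate, short: 34 mm long (its x) and 26 x 26 mm in section; all crates look alike but for length (34, 48 or 62 mm). Origin at its centre, 13 mm above what it rests on. May be absent.
- short3: Loose wooden freight crate, short: 34 mm long (its x) and 26 x 26 mm in section; all crates look alike but for length (34, 48 or 62 mm). Origin at its centre, 13 mm above what it rests on. May be absent.
- medium1: Loose wooden freight crate, medium: 48 mm long (its x) and 26 x 26 mm in section; all crates look alike but for length (34, 48 or 62 mm). Origin at its centre, 13 mm above what it rests on. May be absent.
- medium2: Loose wooden freight crate, medium: 48 mm long (its x) and 26 x 26 mm in section; all crates look alike but for length (34, 48 or 62 mm). Origin at its centre, 13 mm above what it rests on. May be absent.
- long1: Loose wooden freight crate, long: 62 mm long (its x) and 26 x 26 mm in section; all crates look alike but for length (34, 48 or 62 mm). Origin at its centre, 13 mm above what it rests on.
- long2: Loose wooden freight crate, long: 62 mm long (its x) and 26 x 26 mm in section; all crates look alike but for length (34, 48 or 62 mm). Origin at its centre, 13 mm above what it rests on.
- long3: Loose wooden freight crate, long: 62 mm long (its x) and 26 x 26 mm in section; all crates look alike but for length (34, 48 or 62 mm). Origin at its centre, 13 mm above what it rests on.
- loco: Green model locomotive, 200 x 61 x 92 mm, bystander, origin under its centre, x along it.
- coach: Blue model coach, 220 x 58 x 84 mm, bystander, origin under its centre, x along it.
- case1: Lower of two stacked clear car cases, 210 x 75 x 78 mm, bystander, origin under its centre.
- case2: Upper clear car case, same size, standing on the lower one, bystander.
- jar: Small jar, 38 mm across, 50 mm high, bystander, origin under its centre.
There are look-alikes about, which are no part of the job. What is shaped like the long2 but green is not meant. Leave any orange look-alike of the medium2 alone.

How it is judged:
On the way:
1. the wagon, empty, stands released in the white outline (x of wagon in the frame of bay between -0.018 and 0.018 m and y of wagon in the frame of bay between -0.018 and 0.018 m and angle between the x axis of wagon and the x axis of bay, either way round below 0.15 rad and angle between wagon's own z axis and vertical below 0.1 rad and linear speed of wagon below 0.02 m/s and contact force between the fingers and wagon below 0.1 N and not (x of short1 in the frame of wagon between -0.098 and 0.098 m and y of short1 in the frame of wagon between -0.028 and 0.028 m and z of short1 in the frame of wagon between 0.041 and 0.049 m) and not (x of short2 in the frame of wagon between -0.098 and 0.098 m and y of short2 in the frame of wagon between -0.028 and 0.028 m and z of short2 in the frame of wagon between 0.041 and 0.049 m) and not (x of short3 in the frame of wagon between -0.098 and 0.098 m and y of short3 in the frame of wagon between -0.028 and 0.028 m and z of short3 in the frame of wagon between 0.041 and 0.049 m) and not (x of medium1 in the frame of wagon between -0.098 and 0.098 m and y of medium1 in the frame of wagon between -0.028 and 0.028 m and z of medium1 in the frame of wagon between 0.041 and 0.049 m) and not (x of medium2 in the frame of wagon between -0.098 and 0.098 m and y of medium2 in the frame of wagon between -0.028 and 0.028 m and z of medium2 in the frame of wagon between 0.041 and 0.049 m) and not (x of long1 in the frame of wagon between -0.098 and 0.098 m and y of long1 in the frame of wagon between -0.028 and 0.028 m and z of long1 in the frame of wagon between 0.041 and 0.049 m) and not (x of long2 in the frame of wagon between -0.098 and 0.098 m and y of long2 in the frame of wagon between -0.028 and 0.028 m and z of long2 in the frame of wagon between 0.041 and 0.049 m) and not (x of long3 in the frame of wagon between -0.098 and 0.098 m and y of long3 in the frame of wagon between -0.028 and 0.028 m and z of long3 in the frame of wagon between 0.041 and 0.049 m)), for 0.2 s.
At the end, for the whole second after the job is handed in: Wagon in the outline (18 mm, 0.15 rad); exactly two long crates flat on its deck; every other crate flat on the floor of the row for its length, within 12 mm of the row's middle line, its length across the row within 0.35 rad; all at rest and released (x of wagon in the frame of bay between -0.018 and 0.018 m and y of wagon in the frame of bay between -0.018 and 0.018 m and angle between the x axis of wagon and the x axis of bay, either way round below 0.15 rad and angle between wagon's own z axis and vertical below 0.1 rad and x of short1 in the frame of row_short between -0.1 and 0.1 m and y of short1 in the frame of row_short between -0.012 and 0.012 m and z of short1 in the frame of row_short between 0.012 and 0.02 m and angle between the x axis of each of short1, short2, short3 and the y axis of row_short, either way round below 0.35 rad and x of short2 in the frame of row_short between -0.1 and 0.1 m and y of short2 in the frame of row_short between -0.012 and 0.012 m and z of short2 in the frame of row_short between 0.012 and 0.02 m and x of short3 in the frame of row_short between -0.1 and 0.1 m and y of short3 in the frame of row_short between -0.012 and 0.012 m and z of short3 in the frame of row_short between 0.012 and 0.02 m and x of medium1 in the frame of row_medium between -0.1 and 0.1 m and y of medium1 in the frame of row_medium between -0.012 and 0.012 m and z of medium1 in the frame of row_medium between 0.012 and 0.02 m and angle between the x axis of each of medium1, medium2 and the y axis of row_medium, either way round below 0.35 rad and x of medium2 in the frame of row_medium between -0.1 and 0.1 m and y of medium2 in the frame of row_medium between -0.012 and 0.012 m and z of medium2 in the frame of row_medium between 0.012 and 0.02 m and (((x of long1 in the frame of row_long between -0.1 and 0.1 m and y of long1 in the frame of row_long between -0.012 and 0.012 m and z of long1 in the frame of row_long between 0.012 and 0.02 m and angle between the x axis of long1 and the y axis of row_long, either way round below 0.35 rad) and (x of long2 in the frame of wagon between -0.098 and 0.098 m and y of long2 in the frame of wagon between -0.028 and 0.028 m and z of long2 in the frame of wagon between 0.041 and 0.049 m) and (x of long3 in the frame of wagon between -0.098 and 0.098 m and y of long3 in the frame of wagon between -0.028 and 0.028 m and z of long3 in the frame of wagon between 0.041 and 0.049 m)) or ((x of long2 in the frame of row_long between -0.1 and 0.1 m and y of long2 in the frame of row_long between -0.012 and 0.012 m and z of long2 in the frame of row_long between 0.012 and 0.02 m and angle between the x axis of long2 and the y axis of row_long, either way round below 0.35 rad) and (x of long1 in the frame of wagon between -0.098 and 0.098 m and y of long1 in the frame of wagon between -0.028 and 0.028 m and z of long1 in the frame of wagon between 0.041 and 0.049 m) and (x of long3 in the frame of wagon between -0.098 and 0.098 m and y of long3 in the frame of wagon between -0.028 and 0.028 m and z of long3 in the frame of wagon between 0.041 and 0.049 m)) or ((x of long3 in the frame of row_long between -0.1 and 0.1 m and y of long3 in the frame of row_long between -0.012 and 0.012 m and z of long3 in the frame of row_long between 0.012 and 0.02 m and angle between the x axis of long3 and the y axis of row_long, either way round below 0.35 rad) and (x of long1 in the frame of wagon between -0.098 and 0.098 m and y of long1 in the frame of wagon between -0.028 and 0.028 m and z of long1 in the frame of wagon between 0.041 and 0.049 m) and (x of long2 in the frame of wagon between -0.098 and 0.098 m and y of long2 in the frame of wagon between -0.028 and 0.028 m and z of long2 in the frame of wagon between 0.041 and 0.049 m))) and linear speed of each of short1, short2, short3, medium1, medium2, long1, long2, long3, wagon below 0.03 m/s); the robot touches nothing.
It fails at once if a bystander (locomotive, coach, car case or jar) is moved more than 40 mm (distance of any of loco, coach, case1, case2, jar from where it was at the start of the episode above 0.04 m).
Of short1, short2, short3 only 1 to 3 are there at a start; the rules pass over those that are not, and their reading is None.
Of medium1, medium2 only 1 to 2 are there at a start; the rules pass over those that are not, and their reading is None.
At some moment in a run one of short1, short2, short3, medium1, medium2, long1, long2, long3 may be knocked a few centimetres aside while the robot is not near it.
Once in a run the grip may slacken for a moment while it holds something.
It also fails if it takes over 210 s, if anything falls off the work surface, if the arm or the gripper's body presses on something with over 40 N, if the wrist force passes 120 N, or if a joint passes its speed limit or range.

### The arm

A 7-joint arm with a two-finger parallel gripper is mounted at the origin on the work surface. World frame = base frame: x ahead of the robot, y to its left, z up, the work surface at z = 0. Lengths are in m, angles in rad, forces in N, time in s.
With the tool pointing down it reaches from about 0.4 to 0.85 m from the base axis. Payload 6.9 kg.
Tool frame: the origin (TCP) lies midway between the tips of the shut fingers; the grasp point (between the pads) lies behind it (ctrl.pinch_z is the z of the grasp point in the tool frame, in m); z points along the fingers, y is the line along which they close (so a half turn about z gives the same grasp; the last joint's range is limited). The gripper opens to 85 mm and grips with 20 to 120 N. Pads are 22 mm wide; open, the fingers measure 114 mm over their backs; the gripper's body (76 mm by 85 mm) begins 54 mm behind the grasp point. The pads swing forward as they close: fully open they stand 13 mm farther back than shut.
Start: joints at [-1.131, 0.507, -0.238, 1.5, 0.126, 1.149, -0.155], TCP at [0.205, 0.59, 0.231] pointing down, gripper open.
Joint ranges: [-3.08, 3.08], [-0.24, 2.05], [-1.43, 1.35], [0, 2.5], [-1.52, 4.66], [0.17, 1.96], [-2.89, 2.89]. Speed limits (rad/s): [2.39, 2.39, 3.14, 3.14, 3.14, 3.14, 3.14].

### API

Orientations are given as a unit quaternion [w, x, y, z].
In Python, from station import ctrl, get_state, vision, ticket, models gives the robot as it stands. Calls block until the motion is done:
- ctrl.movep(position, orientation): joint-space move of the TCP to a pose.
- ctrl.movel(position, frame=None, max_speed=0.15): straight line of the TCP; frame=None keeps the orientation; max_speed is the mean speed in m/s.
- ctrl.set_joints(angles): joint-space move.
- ctrl.ungrasp() and ctrl.close_gripper(force=None): open the fingers fully, or close them until they stop; force is the grip in N (None keeps the last).
- ctrl.pause(seconds).
- ctrl.ik(position, orientation): joint angles nearest the present ones, or None.
- get_state(): the state.
- vision.grab_frame(name): name is "scene" or "top" or "wrist"; returns (picture, depth): 400x640x3 uint8, blue, green, red; 400x640 float32, m along the optical axis (not along the pixel's ray), 0 where there is no reading.
- vision.camera_info(name): a dict with "mtx" (3x3 intrinsics, pixels), "dist_coeffs" ([k1, k2, p1, p2, k3] as OpenCV has them; the pictures are not rectified), "R" (3x3) and "t" (3): a world point X has camera coordinates R X + t; the wrist camera has in their place "hand_eye" (4x4, takes a point from camera to tool coordinates, whose origin is the TCP and whose axes are the flange's). Camera axes: x right, y down, z forward; pixel columns grow to the right and rows downward; lengths in m; the calibration is good to about 2 mm. A picture is of the moment at which its call begins: read the wrist's pose just before it. camera_info takes no time and is no camera call.
A pose or a line that the arm cannot do raises ctrl.Unreachable and nothing moves.
- ticket.close_job(): hands the job in; it is judged then, once.
Trained networks look in the newest picture that a camera, given by its name, has taken for a name from the list of things; names that differ only in an ending like _2 or _b are one class to them, and where a whole thing is asked for, a point or a joint stands for the part that bears it (a point fixed in the world has none). Each returns a list of dicts, best first, with "p" (0 to 1); they miss things now and then, are a little off and sometimes report something else, mostly with a low value. They report only what shows in the picture. A call takes as long as a camera call. They do not tell look-alikes from the thing itself.
- models.recognise(camera, target): "point" ([column, row] in pixels, amid what is visible of it).
- models.masks_of(camera, target): "mask" (400x640 bool, what is visible of it) and "point" ([column, row] in pixels, amid what is visible of it).
The state is a dict: "time": time; "qpos": joint angles; "qd": joint speeds; "tau": joint torques, N m; "tcp_pos": TCP position; "eef_rot": TCP orientation; "contact_force": force on the tool from outside, world axes, zero at the start; "wrist_torque": the same for the moment, N m; "width": finger opening in m; "gripper_force": force on a finger pad.
Only numpy, scipy, OpenCV 4.12 (cv2) and the standard library are available. Lean on these libraries where they do the work, as an engineer would, in place of code of your own. Each camera call takes 0.05 s, during which the arm holds its last target. There are 200 camera calls.

## Working session

There is one attempt and no reset: what is moved stays moved. The work goes in short steps, each a Python script; the robot and the scene stay as the last script left them, time stands still between calls to the robot, and variables do not carry over. Pictures are saved under pics/ and viewed, at most 14 in all, crops included, and the job is handed in when it is done.

```bash
ls; mkdir -p pics
python3 - <<'E'
from station import ctrl,get_state,vision
import cv2,numpy as np
np.set_printoptions(precision=4,suppress=True)
for n in("scene","top","wrist"):
    p,d=vision.grab_frame(n);cv2.imwrite(f"pics/{n}0.png",p);np.save(f"pics/{n}0.npy",d)
    i=vision.camera_info(n);print(n,{k:np.array(v).round(4).tolist() for k,v in i.items()})
print(get_state(),ctrl.pinch_z)
E
```

```text
pics
scene {'mtx': [[363.628, 0.0, 325.761], [0.0, 363.628, 204.7716], [0.0, 0.0, 1.0]], 'dist_coeffs': [-0.0078, 0.0, 0.0, 0.0, 0.0], 'R': [[0.7172, 0.6967, 0.0149], [0.4027, -0.3969, -0.8248], [-0.5687, 0.5975, -0.5653]], 't': [-0.3769, -0.1768, 1.2591]}
top {'mtx': [[383.5542, 0.0, 318.6636], [0.0, 383.5542, 202.0409], [0.0, 0.0, 1.0]], 'dist_coeffs': [-0.0432, 0.0, 0.0, 0.0, 0.0], 'R': [[0.0198, -0.9994, -0.0286], [-0.9965, -0.0174, -0.0816], [0.0811, 0.0301, -0.9963]], 't': [-0.0127, 0.5553, 1.0127]}
wrist {'mtx': [[294.0604, 0.0, 315.5054], [0.0, 294.0604, 203.2222], [0.0, 0.0, 1.0]], 'dist_coeffs': [-0.0416, 0.0, 0.0, 0.0, 0.0], 'hand_eye': [[0.0002, -0.9543, -0.2987, 0.0757], [1.0, 0.0007, -0.0016, 0.0004], [0.0017, -0.2987, 0.9543, -0.1424], [0.0, 0.0, 0.0, 1.0]]}
{'time': 0.15, 'qpos': array([-1.1315,  0.5081, -0.2375,  1.5009,  0.1257,  1.1489, -0.1548]), 'qd': array([ 0.0026, -0.0012, -0.0018, -0.0039,  0.0008, -0.0005,  0.0018]), 'tau': array([ -0.0018, -62.1008,  -2.1892, -24.9835,   0.0126,   0.0092,
        -0.    ]), 'tcp_pos': array([0.2047, 0.5901, 0.2306]), 'eef_rot': array([-0.0001,  0.1661,  0.9861, -0.0007]), 'contact_force': array([-0.3799,  0.0102,  0.0126]), 'wrist_torque': array([-0.0275,  0.0228,  0.0414]), 'gripper_force': 0.0, 'width': 0.08537081538680845} -0.0187
```

View pics/top0.png

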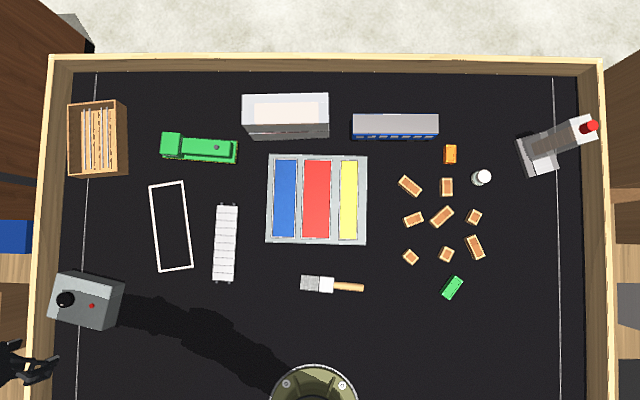

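View pics/scene0.png

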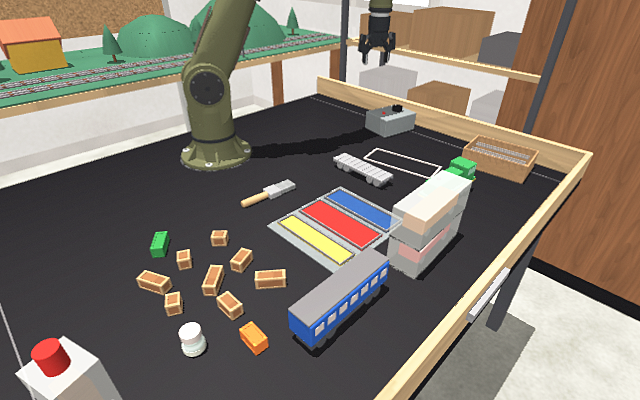

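```bash
cat > h.py <<'E'
from station import ctrl,get_state,vision,models,ticket
import cv2,numpy as np
from scipy.spatial.transform import Rotation as Ro
np.set_printoptions(precision=4,suppress=True)
def grab(n):
    s=get_state();p,d=vision.grab_frame(n);return p,cloud(n,d,s)
def cloud(n,d,s):
    i=vision.camera_info(n);K=np.array(i["mtx"]);h,w=d.shape
    u=np.stack(np.meshgrid(np.arange(w),np.arange(h)),-1).reshape(-1,1,2).astype(np.float64)
    r=cv2.undistortPoints(u,K,np.array(i["dist_coeffs"],float)).reshape(h,w,2)
    c=np.dstack([r*d[...,None],d]).astype(float)
    if "R" in i: X=(c-np.array(i["t"]))@np.array(i["R"])
    else:
        H=np.array(i["hand_eye"]);q=s["eef_rot"];R=Ro.from_quat([q[1],q[2],q[3],q[0]]).as_matrix()
        X=(c@H[:3,:3].T+H[:3,3])@R.T+s["tcp_pos"]
    X[d<=0]=np.nan;return X
def rect(P):
    (cx,cy),(a,b),t=cv2.minAreaRect((P[:,:2]*1000).astype(np.float32))
    if a<b:a,b,t=b,a,t+90
    return np.array([cx/1e3,cy/1e3]),a/1e3,b/1e3,(np.radians(t)+np.pi/2)%np.pi-np.pi/2
def crates(p,X,zlo=.018,zhi=.036,minpx=60):
    """brown crate tops: list of (centre, length, width, yaw, z, pixel, hue, sat)"""
    z=np.nan_to_num(X[...,2],nan=-1)
    hsv=cv2.cvtColor(p,cv2.COLOR_BGR2HSV)
    m=((z>zlo)&(z<zhi)&(X[...,0]<.75)&(X[...,0]>.3)).astype(np.uint8)
    n,l,st,ce=cv2.connectedComponentsWithStats(m,connectivity=4);o=[]
    for k in range(1,n):
        if st[k,4]<minpx:continue
        P=X[l==k];zt=np.median(P[:,2]);P=P[P[:,2]>zt-.005];c,a,b,t=rect(P)
        if a<.1 and b>.012:o.append((c,a,b,t,zt,ce[k].round(),*np.median(hsv[l==k],0)))
    return o
E
python3 - <<'E'
from h import *
p,X=grab("top")
for r in crates(p,X):print(*r)
for t in("wagon","bay","rack","row_short","row_medium","row_long","long1","medium1","short1"):
    for m in models.masks_of("top",t)[:9]:
        M=m["mask"].astype(bool);P=X[M];P=P[~np.isnan(P[:,0])]
        if len(P)<20:continue
        zt=np.percentile(P[:,2],60)
        Q=P[abs(P[:,2]-zt)<.006];c,a,b,y=rect(Q);print(t,round(m["p"],2),m["point"],c,"L %.4f W %.4f yaw %.3f z %.4f"%(a,b,y,zt))
s,Y=grab("scene")
for t in("wagon","long1"):
    for m in models.masks_of("scene",t)[:9]:
        P=Y[m["mask"].astype(bool)];P=P[~np.isnan(P[:,0])];print("scene",t,round(m["p"],2),m["point"],np.median(P,0),"ztop",np.percentile(P[:,2],95))
cv2.imwrite("pics/crop.png",cv2.resize(p[140:310,380:510],None,fx=4.5,fy=3.5*4.5/3.5,interpolation=cv2.INTER_CUBIC)[:600])
E
```

```text
[ 0.6935 -0.3558] 0.048336734771728514 0.02783127021789551 -0.03401336081027395 0.02512883501075858 [450. 153.] 19.0 169.0 255.0
[ 0.6027 -0.2467] 0.06227108383178711 0.027054702758789063 0.8931800211384813 0.025009993656886196 [410. 186.] 14.0 126.0 234.0
[ 0.6023 -0.3457] 0.048602367401123045 0.02512129783630371 0.005154923837173975 0.02489122213904096 [447. 187.] 15.0 119.0 236.0
[ 0.5232 -0.3319] 0.059983604431152346 0.026429443359375 -0.8275408900142165 0.025560813311079195 [441. 217.] 14.0 133.0 235.0
[ 0.5246 -0.4198] 0.03464274597167969 0.026788084030151368 -0.4888555089122608 0.02578275499123007 [474. 216.] 15.0 113.0 236.5
[ 0.5139 -0.2561] 0.04955810928344727 0.023752172470092772 -1.1698445749312079 0.02561483068583119 [413. 219.] 14.0 129.0 237.0
[ 0.4436 -0.4221] 0.06376721954345703 0.02854401397705078 0.44971070273459546 0.025267881813198407 [475. 247.] 14.0 122.0 233.0
[ 0.4231 -0.344 ] 0.03430876922607422 0.025103607177734376 -0.4354342950790073 0.025338851583953863 [446. 254.] 18.0 109.0 246.0
[ 0.4158 -0.2488] 0.03501876449584961 0.02498250389099121 0.78769640483915
[... 1772 characters left out ...]
 0.0467 W 0.0251 yaw 0.005 z 0.0249
short1 0.66 [447.3, 253.8] [ 0.4235 -0.3438] L 0.0342 W 0.0242 yaw -0.465 z 0.0254
short1 0.65 [471.8, 214.9] [ 0.5244 -0.4197] L 0.0349 W 0.0268 yaw -0.484 z 0.0254
short1 0.46 [409.6, 256.4] [ 0.4159 -0.2489] L 0.0347 W 0.0250 yaw 0.801 z 0.0259
scene wagon 0.84 [362.7, 168.4] [0.4579 0.2331 0.0322] ztop 0.034283285978423575
scene long1 0.88 [153.2, 282.8] [ 0.4524 -0.4249  0.0245] ztop 0.027739500460648058
scene long1 0.72 [269.7, 277.9] [ 0.6097 -0.2521  0.0249] ztop 0.027537950803610288
scene long1 0.65 [212.0, 278.1] [ 0.5333 -0.3408  0.0248] ztop 0.027607107569240542
scene long1 0.64 [158.4, 242.9] [ 0.3494 -0.3637  0.0248] ztop 0.027791177297763564
```

View pics/crop.png

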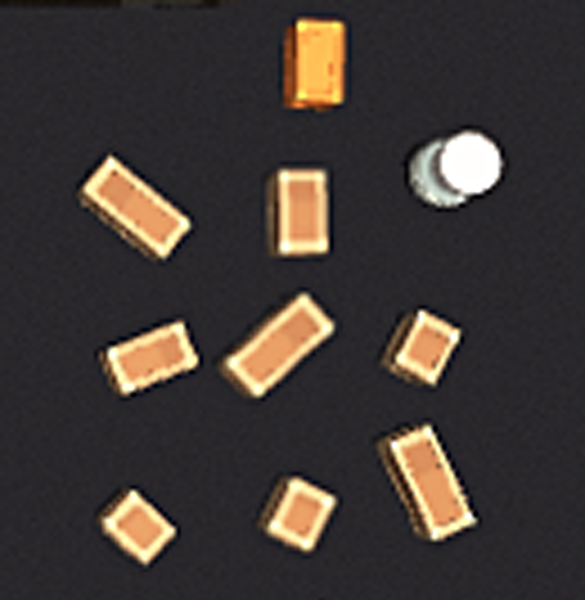

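```bash
cat >> h.py <<'E'
def Q(t):return np.array([0,np.cos(t/2),np.sin(t/2),0])
def best(pos,th):
    q0=get_state()["qpos"];c=[]
    for t in(th,th+np.pi):
        try:q=ctrl.ik(list(pos),Q(t))
        except ctrl.Unreachable:q=None
        if q is not None:c.append((np.abs(np.array(q)-q0).max(),t))
    if not c:raise SystemExit(f"no ik {pos} {th}")
    return min(c)[1]
def go(pos,th):
    t=best(pos,th);ctrl.movep(list(pos),Q(t));return t
def bayfit(p,X):
    hsv=cv2.cvtColor(p,cv2.COLOR_BGR2HSV)
    m=(hsv[...,2]>150)&(hsv[...,1]<50)&(np.nan_to_num(X[...,2],nan=1)<.008)&(X[...,1]>.29)&(X[...,1]<.5)&(X[...,0]>.33)&(X[...,0]<.64)
    n,l,st,ce=cv2.connectedComponentsWithStats(m.astype(np.uint8));k=1+np.argmax(st[1:,4])
    return rect(X[l==k]),np.median(X[l==k][:,2])
def wagfit(p,X,c,r=.13):
    z=np.nan_to_num(X[...,2],nan=0)
    m=(z>.026)&(z<.040)&(np.hypot(X[...,0]-c[0],X[...,1]-c[1])<r)
    n,l,st,ce=cv2.connectedComponentsWithStats(m.astype(np.uint8));k=1+np.argmax(st[1:,4])
    return rect(X[l==k]),np.median(X[l==k][:,2])
E
python3 - <<'E'
from h import *
p,X=grab("top");print("bay",bayfit(p,X));print("wag",wagfit(p,X,(.442,.2485)))
t=go((.43,.29,.30),0);print(t,get_state()["time"])
p,X=grab("wrist");cv2.imwrite("pics/w1.png",p)
print("bay",bayfit(p,X));print("wag",wagfit(p,X,(.442,.2485)))
for pos,th in(((.483,.39,.01),.1),((.65,.0936,.02),1.57),((.5,-.083,.02),1.57),((.64,-.083,.02),1.57),((.6027,-.2467,.01),.9),((.4436,-.4221,.01),.45),((.4158,-.2488,.01),.79)):
    print(pos,[ctrl.ik(list(pos),Q(a)) is not None for a in(th,th+np.pi)])
E
```

```text
bay ((array([0.484 , 0.4111]), 0.2466783905029297, 0.10498751068115235, np.float64(0.1760656742753144)), np.float64(0.0015483132016017088))
wag ((array([0.4408, 0.2475]), 0.2135266571044922, 0.05703336715698242, np.float64(-0.014955247417448803)), np.float64(0.03273527612514719))
3.141592653589793 2.275
bay ((array([0.485 , 0.4094]), 0.2471419219970703, 0.10261788940429688, np.float64(0.1749149889473185)), np.float64(3.095394541569041e-05))
wag ((array([0.4427, 0.2457]), 0.21680447387695312, 0.05638869094848633, np.float64(-0.02293767331079799)), np.float64(0.03191441481099749))
(0.483, 0.39, 0.01) [True, True]
(0.65, 0.0936, 0.02) [True, True]
(0.5, -0.083, 0.02) [True, True]
(0.64, -0.083, 0.02) [True, True]
(0.6027, -0.2467, 0.01) [True, True]
(0.4436, -0.4221, 0.01) [True, True]
(0.4158, -0.2488, 0.01) [True, True]
```

View pics/w1.png

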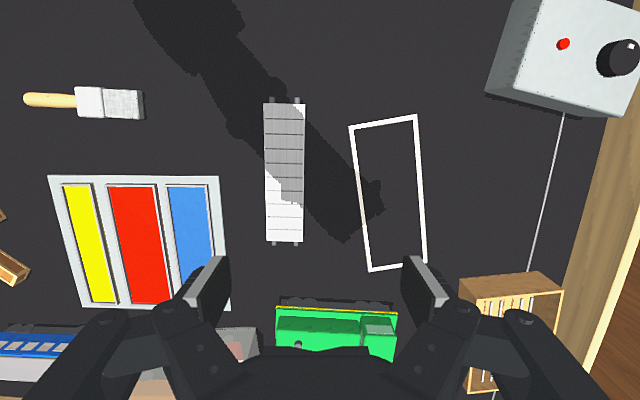

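Run:
```python
from h import *
w=np.array([.4418,.2466]);yw=-.019;b=np.array([.4845,.4102]);yb=.175
t=go((*w,.12),yw);print("tool",t)
ctrl.movel([*w,.004],max_speed=.1);ctrl.close_gripper(60);s=get_state();print("w",s["width"],s["gripper_force"],s["contact_force"])
ctrl.movel([*w,.09],max_speed=.1);s=get_state();print("lift w",s["width"],s["gripper_force"],s["time"])
t2=t+(yb-yw)
ctrl.movep([*b,.09],Q(t2));s=get_state();print("carry w",s["width"],s["gripper_force"])
p,X=grab("top");cv2.imwrite("pics/t2.png",p)
ctrl.movel([*b,.012],max_speed=.1);ctrl.movel([*b,.0055],max_speed=.03);s=get_state();print(s["width"],s["contact_force"])
ctrl.ungrasp();ctrl.pause(.3);ctrl.movel([*b,.15],max_speed=.2)
go((.43,.30,.30),0)
for n in("top","wrist"):
    p,X=grab(n);print(n,"bay",bayfit(p,X));print("wag",wagfit(p,X,b))
cv2.imwrite("pics/w3.png",p);print(get_state()["time"])
```

```text
tool 3.122592653589793
w 0.05482710989672991 62.83054232597351 [-0.8454 -1.82    6.9209]
lift w 0.05486650221780978 63.87271285057068 5.8
carry w 0.054636758797396906 63.957141637802124
0.05485281320611387 [ 0.7083  0.4674 -3.283 ]
top bay ((array([0.4836, 0.412 ]), 0.2467398681640625, 0.1045171890258789, np.float64(0.17376257256461392)), np.float64(0.0014273888974147793))
wag ((array([0.507, 0.414]), 0.16651358032226563, 0.05734735488891601, np.float64(0.16355297834114535)), np.float64(0.032993049145547786))
wrist bay ((array([0.4849, 0.4095]), 0.2468096160888672, 0.102424560546875, np.float64(0.17395625095488998)), np.float64(0.00012654971193234998))
wag ((array([0.4845, 0.4098]), 0.21537034606933594, 0.05704580307006836, np.float64(0.16787638734429344)), np.float64(0.031624144007586175))
10.3583
```

View pics/w3.png

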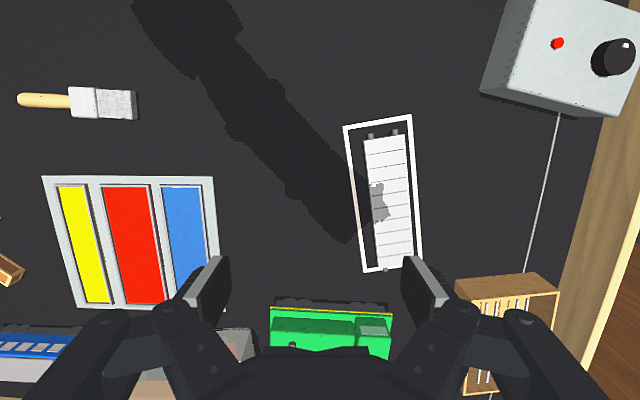

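```bash
cat >> h.py <<'E'
WAG=(np.array([.4845,.4100]),.170)
RACK=(np.array([.5657,.0056]),-.005)
ROW=dict(short=-.0885,medium=.088,long=0.)
def near(n,c,L,r=.06):
    p,X=grab(n);o=[k for k in crates(p,X,minpx=60) if np.hypot(*(k[0]-c))<r and abs(k[1]-L)<.007 and 8<k[6]<24 and k[7]<155]
    return min(o,key=lambda k:np.hypot(*(k[0]-c))) if o else None
def pick(c,L,yaw):
    c=np.array(c);t=go((*c,.13),yaw);k=near("wrist",c,L)
    if k is None:cv2.imwrite("pics/miss.png",vision.grab_frame("wrist")[0]);raise SystemExit("no crate seen %s"%c)
    print("seen",k[0],"L%.3f W%.3f yaw %.3f z %.4f"%(k[1:5]))
    t=t+(k[3]-yaw+np.pi/2)%np.pi-np.pi/2
    ctrl.movep([*k[0],.06],Q(t));ctrl.movel([*k[0],.004],max_speed=.1);ctrl.close_gripper(50)
    ctrl.movel([*k[0],.22],max_speed=.25);w=get_state()["width"];print("width",w)
    if not .02<w<.032:raise SystemExit("grasp failed")
def put(c,yaw,dz):
    go((*c,.22),yaw);w=get_state()["width"]
    if not .02<w<.032:raise SystemExit("lost %.4f"%w)
    ctrl.movel([*c,.02+dz],max_speed=.25);ctrl.movel([*c,.005+dz],max_speed=.05)
    s=get_state();print("put w",s["width"],"F",s["contact_force"][2],"t",s["time"])
    ctrl.ungrasp();ctrl.pause(.15);ctrl.movel([*c,.14+dz],max_speed=.25)
def wagspot(x):return WAG[0]+x*np.array([np.cos(WAG[1]),np.sin(WAG[1])]),WAG[1],.032
def rowspot(k,x):
    a=RACK[1];return RACK[0]+[np.cos(a)*x-np.sin(a)*ROW[k],np.sin(a)*x+np.cos(a)*ROW[k]],a+np.pi/2,.007
E
python3 - <<'E'
from h import *
pick((.6027,-.2467),.062,.893);put(*wagspot(.05))
p,X=grab("wrist");cv2.imwrite("pics/w4.png",p)
z=X[...,2];m=(z>.05)&(z<.065)&(X[...,1]>.3);print(rect(X[m]),np.median(z[m]),get_state()["time"])
E
```

```text
seen [ 0.6055 -0.2488] L0.062 W0.025 yaw 0.886 z 0.0254
width 0.024754268253373807
put w 0.025089247478860193 F 0.18966976078758324 t 18.9
(array([0.5347, 0.573 ]), 0.40379531860351564, 0.3731244201660156, np.float64(-0.26374189749825305)) 0.0571658611136109 20.4083
```

View pics/w4.png

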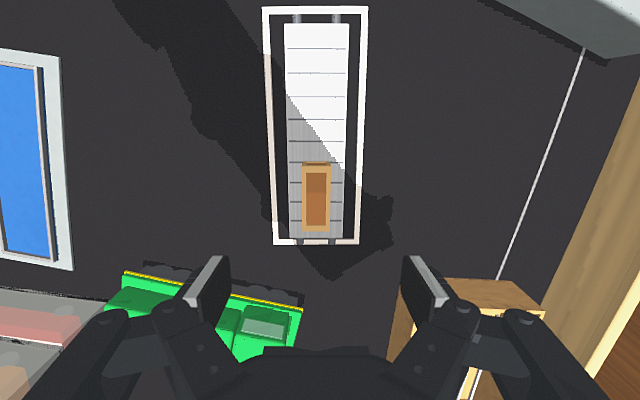

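Run:
```python
from h import *
pick((.5232,-.3319),.062,-.828);put(*wagspot(-.05))
go((.56,.0,.30),0);p,X=grab("wrist");cv2.imwrite("pics/w5.png",p)
hsv=cv2.cvtColor(p,cv2.COLOR_BGR2HSV)
for n,lo,hi in(("yellow",25,35),("blue",100,120),("red",0,4)):
    m=(hsv[...,0]>=lo)&(hsv[...,0]<=hi)&(hsv[...,1]>120)&(X[...,2]<.03)
    N,l,st,ce=cv2.connectedComponentsWithStats(m.astype(np.uint8));k=1+np.argmax(st[1:,4]);P=X[l==k];print(n,rect(P),np.median(P[:,2]))
p,X=grab("top")
for k in crates(p,X):print(k[0],"%.3f %.3f %.3f"%k[1:4],k[6:8])
print(get_state()["time"])
```

```text
seen [ 0.4913 -0.3145] L0.062 W0.026 yaw -0.817 z 0.0253
width 0.025068235315765724
put w 0.025013472603240668 F 6.176545262460407 t 29.6583
yellow (array([ 0.5678, -0.0848]), 0.21280711364746094, 0.04473674392700195, np.float64(-0.004419915303150113)) 0.006999303316164079
blue (array([0.5693, 0.0918]), 0.21232382202148437, 0.05813256454467773, np.float64(-0.005844706486342943)) 0.006690237960408629
red (array([0.5677, 0.0034]), 0.2123944091796875, 0.07254976654052735, np.float64(-0.00771730820683203)) 0.006862936293245636
[ 0.6936 -0.3562] 0.048 0.028 -0.033 (np.float64(19.0), np.float64(167.0))
[ 0.603 -0.346] 0.047 0.025 0.001 (np.float64(15.0), np.float64(119.0))
[ 0.524  -0.4189] 0.035 0.027 -0.465 (np.float64(16.0), np.float64(113.0))
[ 0.4438 -0.4215] 0.064 0.028 0.428 (np.float64(14.0), np.float64(122.0))
[ 0.4237 -0.3433] 0.034 0.026 -0.463 (np.float64(18.0), np.float64(109.0))
[ 0.4154 -0.2492] 0.035 0.025 0.803 (np.float64(16.0), np.float64(108.0))
[ 0.3354 -0.3581] 0.062 0.029 -0.647 (np.float64(66.0), np.float64(133.0))
32.8333
```

View pics/w5.png

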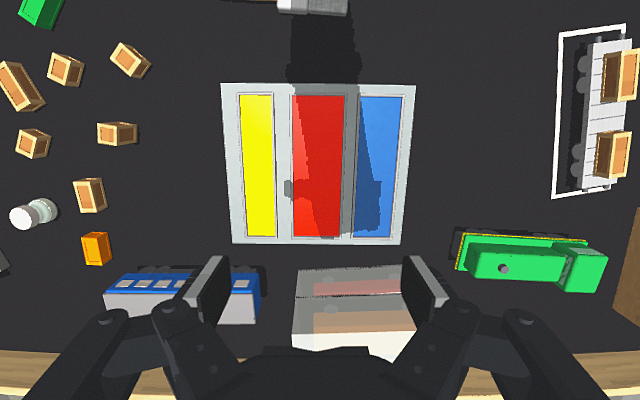

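```bash
sed -i 's/^RACK=.*/RACK=(np.array([.5677,.0038]),-.006)/' h.py
python3 - <<'E'
from h import *
pick((.603,-.346),.048,.0);put(*rowspot("medium",.055))
pick((.5139,-.2561),.048,-1.17);put(*rowspot("medium",-.055))
pick((.524,-.4189),.034,-.465);put(*rowspot("short",.076))
go((.56,-.0,.30),0);p,X=grab("wrist");cv2.imwrite("pics/w6.png",p)
for k in crates(p,X,.025,.042):print(k[0],"%.3f %.3f %.3f %.3f"%k[1:5])
print(get_state()["time"])
E
```

```text
seen [ 0.6048 -0.3477] L0.049 W0.026 yaw 0.012 z 0.0253
width 0.024814508240875
put w 0.024765475119111625 F -1.0739133874046356 t 40.0083no crate seen [ 0.5139 -0.2561]
```

View pics/miss.png

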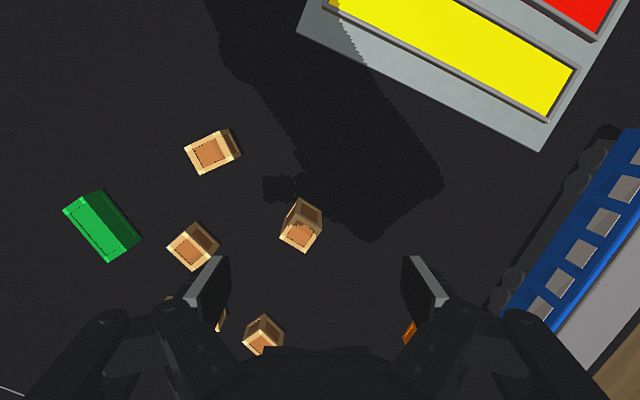

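Run:
```python
from h import *
for n in("wrist","top"):
    p,X=grab(n)
    for k in crates(p,X):print(n,k[0],"%.3f %.3f %.3f %.3f"%k[1:5],k[5:])
```

```text
wrist [ 0.4156 -0.2502] 0.035 0.026 0.819 0.025 (array([210., 152.]), np.float64(17.0), np.float64(125.0), np.float64(209.0))
wrist [ 0.3374 -0.3602] 0.062 0.029 -0.615 0.025 (array([ 96., 228.]), np.float64(68.0), np.float64(207.0), np.float64(175.0))
wrist [ 0.4247 -0.3453] 0.034 0.028 -0.457 0.025 (array([190., 250.]), np.float64(17.0), np.float64(126.0), np.float64(194.0))
wrist [ 0.5239 -0.4208] 0.034 0.027 -0.482 0.025 (array([260., 340.]), np.float64(17.0), np.float64(125.0), np.float64(190.0))
top [ 0.6933 -0.356 ] 0.047 0.029 0.021 0.025 (array([450., 153.]), np.float64(19.0), np.float64(168.0), np.float64(255.0))
top [0.6214 0.0922] 0.047 0.026 1.524 0.032 (array([284., 177.]), np.float64(16.0), np.float64(126.5), np.float64(235.0))
top [ 0.4151 -0.2495] 0.034 0.025 0.784 0.026 (array([411., 256.]), np.float64(16.0), np.float64(109.0), np.float64(238.0))
top [0.3476 0.0275] 0.032 0.024 -1.549 0.019 (array([306., 280.]), np.float64(30.0), np.float64(4.0), np.float64(199.0))
top [ 0.337  -0.0306] 0.077 0.041 1.500 0.020 (array([326., 284.]), np.float64(30.0), np.float64(4.0), np.float64(152.0))
top [ 0.3317 -0.0951] 0.059 0.016 1.519 0.020 (array([352., 286.]), np.float64(16.0), np.float64(111.0), np.float64(172.0))
```

Run:
```python
from h import *
s=get_state();print(s["tcp_pos"],s["time"])
p,X=grab("wrist")
for k in crates(p,X,.036,.06):print(k[0],"%.3f %.3f %.3f %.3f"%k[1:5],k[5:])
P=X[205:255,275:325].reshape(-1,3);print(np.nanmax(P[:,2]),np.histogram(P[:,2],8))
p=cv2.resize(p[180:270,250:350],None,fx=5,fy=5);cv2.imwrite("pics/c7.png",p)
```

```text
[ 0.5143 -0.2553  0.1298] 43.1583
[ 0.5111 -0.2782] 0.027 0.026 1.392 0.047 (array([301., 231.]), np.float64(17.0), np.float64(126.0), np.float64(186.0))Traceback (most recent call last):
  File "<stdin>", line 5, in <module>
    bin_edges, uniform_bins = _get_bin_edges(a, bins, range, weights)
                              ~~~~~~~~~~~~~~^^^^^^^^^^^^^^^^^^^^^^^^^
    first_edge, last_edge = _get_outer_edges(a, range)
                            ~~~~~~~~~~~~~~~~^^^^^^^^^^
    raise ValueError(
        f"autodetected range of [{first_edge}, {last_edge}] is not finite")
ValueError: autodetected range of [nan, nan] is not finite
```

```bash
cat > tip.py <<'E'
from h import *
def tilt(th,a):
    q=Q(th);R=Ro.from_rotvec(-a*np.array([-np.sin(th),np.cos(th),0]))*Ro.from_quat([q[1],q[2],q[3],q[0]])
    v=R.as_quat();return np.array([v[3],v[0],v[1],v[2]])
c=np.array([.5111,-.2782]);y=1.392;a=np.radians(42);d=np.array([.57,-.28])
# choose among the 4 grips one whose tilted pose is reachable
opt=[]
for k in range(4):
    th=y+k*np.pi/2
    for dt in(0,-.3,.3,-.6,.6):
        qs=[ctrl.ik([*c,.02],Q(th)),ctrl.ik([*d,.10],Q(th+dt)),ctrl.ik([*d,.10],tilt(th+dt,a)),ctrl.ik([*d,.025],tilt(th+dt,a))]
        if all(q is not None for q in qs):
            q0=get_state()["qpos"];opt.append((np.abs(np.array(qs)-q0).max(),th,dt))
print(sorted(opt)[:4])
_,th,dt=min(opt)
ctrl.movep([*c,.13],Q(th));ctrl.movel([*c,.018],max_speed=.1);ctrl.close_gripper(50)
ctrl.movel([*c,.13],max_speed=.2);print("w",get_state()["width"])
ctrl.movep([*d,.13],tilt(th+dt,a));ctrl.movel([*d,.025],max_speed=.08)
s=get_state();print("w",s["width"],s["contact_force"])
ctrl.ungrasp();ctrl.pause(.5);ctrl.movel([*d,.15],max_speed=.15)
go((*d,.2),th+dt);p,X=grab("wrist");cv2.imwrite("pics/w8.png",p)
for k in crates(p,X,.018,.06):print(k[0],"%.3f %.3f %.3f %.3f"%k[1:5],k[5:])
print(get_state()["time"])
E
python3 tip.py
```

```text
[(np.float64(0.5438609880979017), 1.392, 0), (np.float64(0.711703487740445), 1.392, 0.3), (np.float64(0.7202370370839593), 1.392, -0.3), (np.float64(0.8881782000016328), 1.392, 0.6)]
w 0.025467652228852226
w 0.025103643491844765 [-0.4209 -0.3694 -0.2553]
[ 0.4157 -0.2505] 0.035 0.026 0.809 0.025 (array([175., 182.]), np.float64(23.0), np.float64(109.5), np.float64(247.0))
[ 0.5667 -0.3038] 0.049 0.026 1.384 0.026 (array([316., 204.]), np.float64(20.0), np.float64(128.0), np.float64(247.0))
[ 0.6957 -0.3586] 0.050 0.026 -0.037 0.026 (array([433., 230.]), np.float64(27.0), np.float64(245.0), np.float64(247.0))
[ 0.4253 -0.3457] 0.035 0.028 -0.441 0.025 (array([204., 253.]), np.float64(20.0), np.float64(119.0), np.float64(248.0))
[ 0.3372 -0.3602] 0.063 0.028 -0.617 0.025 (array([144., 277.]), np.float64(70.0), np.float64(199.0), np.float64(243.0))
[ 0.6314 -0.4388] 0.035 0.033 1.460 0.049 (array([387., 301.]), np.float64(12.0), np.float64(1.0), np.float64(247.0))
[ 0.5244 -0.421 ] 0.034 0.028 -0.484 0.026 (array([300., 297.]), np.float64(22.0), np.float64(115.0), np.float64(247.0))
[ 0.4449 -0.4232] 0.063 0.027 0.457 0.025 (array([242., 306.]), np.float64(19.0), np.float64(135.0), np.float64(246.0))
51.175
```

```bash
sed -i 's/8<k\[6\]<24/5<k[6]<35/' h.py
python3 - <<'E'
from h import *
pick((.5667,-.3038),.048,1.384);put(*rowspot("medium",-.055))
pick((.5244,-.421),.034,-.484);put(*rowspot("short",.076))
pick((.4253,-.3457),.034,-.441);put(*rowspot("short",0))
go((.56,-.0,.30),0);p,X=grab("wrist");cv2.imwrite("pics/w9.png",p)
for k in crates(p,X,.022,.055):print(k[0],"%.3f %.3f %.3f %.3f"%k[1:5])
print(get_state()["time"])
E
```

```text
seen [ 0.5667 -0.3038] L0.049 W0.026 yaw 1.398 z 0.0255
width 0.024846017789432333
put w 0.025330843647436267 F 0.2969930689806646 t 57.175
seen [ 0.5242 -0.4214] L0.035 W0.026 yaw -0.487 z 0.0253
width 0.025109951053974244
put w 0.024693934104281307 F -0.12101593022988345 t 65.95
seen [ 0.4245 -0.346 ] L0.034 W0.026 yaw -0.461 z 0.0254
width 0.0245938572577982
put w 0.025113735321451777 F -0.3493756885871726 t 73.95
[ 0.3468 -0.367 ] 0.040 0.028 -0.639 0.026
[ 0.416  -0.2499] 0.035 0.027 0.820 0.026
[ 0.4449 -0.4228] 0.063 0.029 0.424 0.026
[0.5131 0.0924] 0.049 0.026 -1.570 0.032
[ 0.5675 -0.0857] 0.034 0.026 1.549 0.032
[0.6239 0.09  ] 0.048 0.027 1.554 0.032
[ 0.6313 -0.438 ] 0.036 0.035 -0.941 0.049
[ 0.6433 -0.0861] 0.034 0.026 1.553 0.032
[ 0.6959 -0.3589] 0.048 0.027 -0.018 0.026
[ 0.7309 -0.1068] 0.048 0.018 1.110 0.042
76.5833
```

View pics/w9.png

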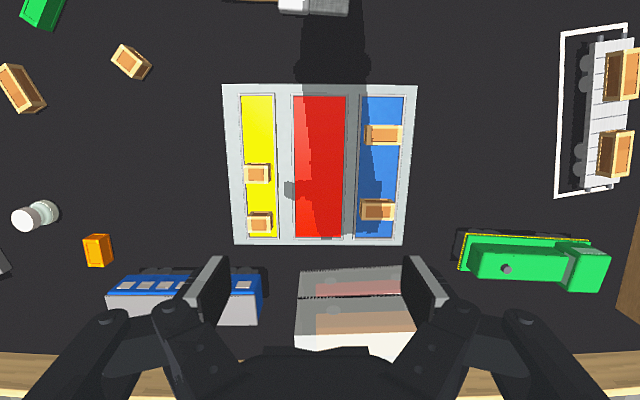

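All four placed crates lie flat across their rows (yellow at (257,172) and (259,223), blue at (384,134) and (378,209)). The wagon at (608,115) holds two long crates. One long crate and one short crate remain.

Run:
```python
from h import *
pick((.4449,-.4228),.062,.44);put(*rowspot("long",0))
pick((.416,-.2499),.034,.815);put(*rowspot("short",-.076))
go((.56,-.0,.30),0);p,X=grab("wrist")
for k in crates(p,X,.022,.055):print(k[0],"%.3f %.3f %.3f %.3f"%k[1:5])
go((.43,.30,.32),0);p,X=grab("wrist");cv2.imwrite("pics/w10.png",p)
print("bay",bayfit(p,X));print("wag",wagfit(p,X,WAG[0]))
z=X[...,2];m=((z>.050)&(z<.066)&(np.hypot(X[...,0]-.4845,X[...,1]-.41)<.12)).astype(np.uint8)
n,l,st,_=cv2.connectedComponentsWithStats(m)
for k in range(1,n):
    if st[k,4]>60:print(rect(X[l==k]),np.median(z[l==k]))
print(get_state()["time"],get_state()["contact_force"])
```

```text
seen [ 0.4446 -0.4229] L0.062 W0.026 yaw 0.428 z 0.0253
width 0.02523038655467417
put w 0.024903885493522012 F 0.02688599650981477 t 84.05
seen [ 0.4153 -0.2502] L0.034 W0.026 yaw 0.812 z 0.0253
width 0.024729455839863346
put w 0.02471124493059785 F -0.9504381562206645 t 91.5167
[ 0.3473 -0.3671] 0.037 0.028 -0.637 0.026
[ 0.4913 -0.0853] 0.035 0.026 1.567 0.032
[0.5134 0.0923] 0.048 0.024 -1.565 0.032
[ 0.5678 -0.0857] 0.034 0.027 1.546 0.032
[0.5679 0.0031] 0.061 0.026 1.569 0.032
[0.6237 0.0902] 0.048 0.027 1.562 0.032
[ 0.6302 -0.4387] 0.036 0.034 1.515 0.049
[ 0.6436 -0.0862] 0.035 0.026 -1.566 0.032
[ 0.6955 -0.3587] 0.048 0.028 -0.040 0.026
[ 0.7308 -0.1067] 0.047 0.019 1.136 0.041
bay ((array([0.4847, 0.4092]), 0.24663034057617186, 0.10225821685791016, np.float64(0.17440797301003785)), np.float64(0.00011917796869803654))
wag ((array([0.484 , 0.4096]), 0.21459793090820312, 0.056745426177978515, np.float64(0.167788669475889)), np.float64(0.031661571753588996))
(array([0.4318, 0.4009]), 0.06260700225830078, 0.026593746185302733, np.float64(0.16320357160612686)) 0.05711735581721128
(array([0.5344, 0.4182]), 0.06248004913330078, 0.026618228912353516, np.float64(0.16857168877064277)) 0.057050835970736735
95.5833 [-0.53    0.3092 -0.7867]
```

View pics/w10.png

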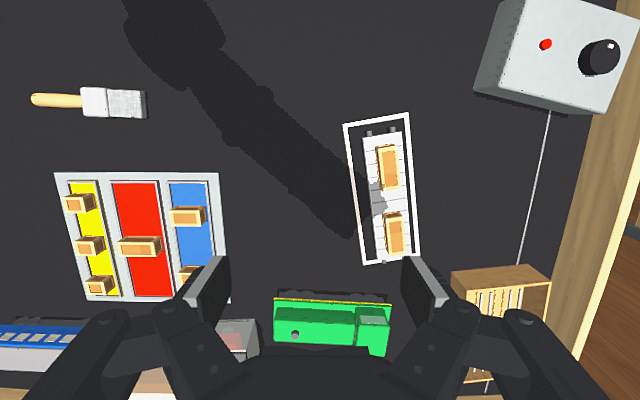

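The picture and the measurements agree: the wagon is centred in the outline at (388,190) with two long crates on it. The yellow row holds 3 shorts, the red row 1 long and the blue row 2 mediums, all flat and centred.

```bash
python3 -c "
from station import ticket;print(ticket.close_job())"
```

```text
the job is handed in; nothing more can be done
None
```

I handed the job in after about 96 s: the wagon was parked empty in the outline and then loaded with two long crates, and the other six crates lie flat across their rows (3 short in yellow, 2 medium in blue, 1 long in red); one medium crate had ended up on its end and I laid it flat before placing it, and the hand-in gave no verdict.

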